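# Fetch the kajal from under the riser with the reacher

## Robot

A 6-joint arm with a two-finger parallel gripper is mounted at the origin on the work surface. World frame = base frame: x ahead of the robot, y to its left, z up, the work surface at z = 0. Lengths are in mm, angles in rad, forces in N, time in s.
With the tool pointing down it reaches from about 350 to 975 mm from the base axis. Payload 7.1 kg.
Tool frame: the origin (TCP) lies between the finger pads; the fingertips stand 19 mm ahead of it and the grasp point (between the pads) is the TCP; y points along the fingers, z is the direction in which the jaws open and shut, and the axes are right-handed (so a half turn about y gives the same grasp; the last joint's range is limited). The gripper opens to 88 mm and grips with 3 to 60 N. Pads are 20 mm wide; open, the fingers measure 115 mm over their backs; the gripper's body (75 mm by 178 mm) begins 61 mm behind the grasp point.
Start: joints at [1.128, 0.423, 1.63, -0, 1.089, -0.019], TCP at [256.985, 569.705, 217.475] pointing down, gripper open.
Joint ranges: [-3, 3], [-0.9, 2.11], [0.09, 2.58], [-1.31, 4.45], [0.11, 2.69], [-2.54, 2.54]. Speed limits (rad/s): [2.39, 2.39, 3.01, 3.14, 3.14, 3.14].

## Interface

Orientations are given as a rotation vector (axis times angle).
In Python, from workcell import ctrl gives the robot as it stands.
- The arm moves only by the tool servo_tool, never from a script. Its argument "moves" is text: rows parted by semicolons, each of 6 numbers parted by spaces: the shift along the world's x, y, z in m, then the turn, a rotation vector about the world's x, y, z in degrees. A call has 1 to 8 rows; each row is the pose to reach, as a shift and turn from the pose commanded when the call began; what a row does not reach only later rows make up. A row lasts 1/8 s, in which the tool goes at most 62.5 mm and 10.7 degrees, less where a joint would pass 70% of its speed; a pose out of reach is approached as far as the arm can. A call with a gripper value outside its range is refused whole. "hand" is the closure in counts, from 0 (fully open) to 255 (shut), set as the call begins (left out, the last holds). The fingers move at their own pace and stop on an object; the grip force is fixed at half the most. Time passes only in rows, so rows that repeat a pose let the fingers close. It gives the time, the measured TCP pose, the force and the opening at its end, in the units of the state.
- ctrl.get_obs(): the state, without advancing time (a new reading comes with each control period).
- ctrl.get_image(name): name is "scene" or "top" or "wrist"; returns a dict with "pixels" (384x512x3 uint8, red, green, blue), "depth" (384x512 float32, mm along the optical axis (not along the pixel's ray), 0 where there is no reading), "vertical_fov" (degrees; the focal length in pixels is half the picture's height over the tangent of half this angle, whatever the lens; pixels are square), "cx", "cy" (the principal point, pixels), "xyz" and "attitude" of the camera in the world; the wrist camera has in their place "T_tool_cam" (4x4, takes a point from camera to tool coordinates, whose origin is the TCP and whose axes are the tool frame's). Camera axes: x right, y up, looking along -z (the intrinsics and any distortion apply to the point x, -y, -z); pixel columns grow to the right and rows downward; lengths in mm; the calibration is good to about 2 mm. A picture is of the moment at which its call begins: read the wrist's pose just before it.
- ctrl.close_job(): hands the job in, once; it reports no verdict.
The state is a dict: "t": time; "qpos": joint angles; "qvel": joint speeds; "joint_torque": joint torques, N m; "ee_pos": TCP position; "orientation": TCP orientation; "ft_force": force on the tool from outside, world axes, zero at the start; "moment": the same for the moment, N m; "width": finger opening in mm.
Only numpy, scipy, OpenCV 4.12 (cv2) and the standard library are available. Lean on these libraries where they do the work, as an engineer would, in place of code of your own. Each camera call takes 0.05 s, during which the arm holds its last target.

## Task

The purple kajal case has slipped under the clear riser shelf, where hands do not fit. Take the little reacher out of the organiser's slot (it was pushed in handle first, so it must be laid down and taken again by its grip and trigger), squeeze its trigger so that both jaws close on the kajal under the shelf, and draw the kajal out in the jaws. Then put the kajal lying flat in the steel tray, set down rather than dropped, and leave the reacher lying on the table clear of the shelf, with everything else undisturbed.

Things in the scene. Friction and masses are not known exactly. Their poses are not given: they have to be found in the camera images.
- riser: Fixed clear acrylic shelf, 360 (its x) by 200 (y) by 58 mm high, brass strip on its front edge. Origin: centre of its footprint, table level. Front edge at y = -0.100 of its frame, open over the whole width; 6 mm walls close both ends and the back. Clear height below the 6 mm top: 52 mm. Yaw within 0.1 rad of the world's. Vase, perfume and jar stand on its rear half.
- kajal: Kajal case, purple plastic, an octagonal bar 96 mm long (its x, dark grooved twist cap to +x) and 18 mm across flats, 17 to 34 g; does not roll by itself. Origin: centre of its underside. It starts flat on the table under the riser, long axis within 0.25 rad of the riser's y axis, cap to the back.
- kajal_mid (a point): Centre of the kajal case, on its long axis.
- reacher: Small folding reacher, 375 mm long, about 0.2 kg, lying on its side, a flat layer 28 mm high. Origin: squeeze centre, midway between the back of the pistol grip and the front of the trigger, at its underside. x along the tube to the jaws, z up. Starts with its handle end inside the organiser's slot, grip and trigger out of reach, jaws pointing out towards the robot. Tube 14 mm thick, axis at y 0.055, z 0.014.
- reacher_block (a point): Centre of the black folding block on the reacher's tube, at (0.125, 0.055, 0.014) of the reacher: 46 mm long (x), 18 wide (y), 22 high. The reacher balances within 15 mm of here when lifted with the fingers across the tube. Teal jaw head: x 0.231 to 0.265, y 0.037 to 0.073 of the reacher.
- grip_mid (a point): Centre of the pistol grip, at (-0.014, 0, 0.013) of the reacher. The grip spans x -0.025 to -0.003, y -0.041 to 0.043, 26 mm high; the teal rear housing x -0.036 to 0.066, y 0.041 to 0.069. To squeeze: one finger behind the grip, one in front of the trigger, closing along the reacher's x at y near 0; 50 mm over both when released, 35 mm when fully squeezed.
- trigger (a joint): Travel of the orange trigger towards the grip, m: 0 released, 0.015 fully squeezed. A return spring needs 5 N to start, 9 N at the end, and reopens the jaws. Jaws follow: 0 open (about 57 mm between pads), 0.0105 pads 18 mm apart and parallel, 0.015 shut. Gripped with 20 to 25 N they press the kajal with about 3 to 6 N each.
- trigger_face (a point): Middle of the trigger's front face, the one that a finger presses; when released at (0.025, 0, 0.013) of the reacher. It is 62 mm long (y) and spans 3 to 23 mm in height.
- jaw_mid (a point): Point midway between the two jaw pads, at (0.324, 0.055, 0.012) of the reacher: the pads close on a thing here. Released, the jaw tips are at x = 0.334 of the reacher and the outermost parts 40 mm from the tube's axis; a thing as wide as the kajal can reach 50 mm back from jaw_mid before it meets the head.
- jaw_left: Jaw on the reacher's +y side: dark steel arm with a black rubber pad 26 mm long, 18 mm high (3 to 21 mm up). Origin: its hinge, at (0.258, 0.066, 0) of the reacher; the pad's middle is 66 mm from the hinge, its tip 79 mm.
- jaw_right: The same jaw mirrored, at the reacher's -y side; hinge at (0.258, 0.044, 0) of the reacher.
- organiser: Fixed wooden organiser, 170 deep (x), 260 wide (y), 180 mm high (235 with the little bottles on top). Origin: middle of its front's lower edge, table level, at the mouth of the slot; x points into it. The slot at its foot is open to the front (-x), 232 mm wide, 48 mm high, 158 mm deep, floored by the table.
- tray: Fixed stainless steel jewellery tray, 180 mm (x) by 130 mm (y), empty. Origin: centre of its underside on the table. Floor 3 mm thick, walls 3 mm thick and 16 mm high (18 mm with the rolled rim).
- vase: White ceramic vase, 130 mm high, 72 mm across, loose on the riser. Origin: centre of its foot. To be left alone.
- perfume: Amber glass perfume bottle with black cap, 45 by 30 mm and 97 mm high, loose on the riser. Origin: centre of its foot. To be left alone.
- cream_jar: Blue cream jar with a white lid, 56 mm across, 45 mm high, loose on the riser. Origin: centre of its foot. To be left alone.
- comb: Black wide-tooth comb, 185 by 47 mm, 6 mm thick, loose on the table at the back left. Origin: centre of its underside. To be left alone.
- hairbrush: Wooden hairbrush, 205 mm long, 55 mm wide, 35 mm high, bristles up, loose on the table at the back right. Origin: centre of its underside. To be left alone.
- nail_polish: Small bottle of nail polish, 28 mm across, 62 mm high, loose on the table near the organiser's right. Origin: centre of its foot. To be left alone.
There are look-alikes about, which are no part of the job. Of the things shaped like the tray, the stainless one is meant.

How it is judged:
By the outcome, as a careful person would: the job done as asked, in the order asked, and still so for the second after the job is handed in, with the robot touching nothing.
It also fails if it takes over 72 s, if anything falls off the work surface, if the arm or the gripper's body presses on something with over 40 N, if the wrist force passes 120 N, or if a joint passes its speed limit or range.

## Working session

There is one attempt and no reset: what is moved stays moved. The work goes in short steps, Python scripts to look and compute and a tool call to move; the robot and the scene stay as the last step left them, time stands still between calls to the robot, and variables do not carry over. Pictures are saved under pics/ and viewed, and the job is handed in when it is done.

Besides the shell and the picture viewer there is one more tool, called after ">>>" by a JSON object that holds its "fn" and its "kwargs", one argument or row to a line. servo_tool: Moves the arm, as the interface text tells. Its arguments: {"type":"object","properties":{"moves":{"type":"string"},"hand":{"type":"number"}},"required":["moves"]}

```bash
ls; mkdir -p pics; cat > h.py <<'E'
import numpy as np, cv2
from scipy.spatial.transform import Rotation as R
from workcell import ctrl
def snap(name,fn,save=True):
    o=ctrl.get_obs(); im=ctrl.get_image(name)
    np.savez(''+fn+'.npz',**{k:np.asarray(v) for k,v in im.items()},ee=np.asarray(o['ee_pos']),ori=np.asarray(o['orientation']))
    cv2.imwrite(f'pics/{fn}.png',im['pixels'][:,:,::-1]); return im
def campose(d):
    if 'T_tool_cam' in d.files if hasattr(d,'files') else 'T_tool_cam' in d:
        T=np.eye(4);T[:3,:3]=R.from_rotvec(d['ori']).as_matrix();T[:3,3]=d['ee'];return T@d['T_tool_cam']
    T=np.eye(4);a=np.asarray(d['attitude'])
    T[:3,:3]=a if a.shape==(3,3) else R.from_rotvec(a).as_matrix();T[:3,3]=d['xyz'];return T
def px2w(fn,u,v,z=None):
    d=np.load(''+fn+'.npz');H=d['pixels'].shape[0]
    f=H/2/np.tan(np.radians(float(d['vertical_fov']))/2)
    r=np.array([(u-d['cx'])/f,-(v-d['cy'])/f,-1.0]);T=campose(d)
    if z is None:
        dep=d['depth'][int(round(v)),int(round(u))]; return (T@np.r_[r*dep,1])[:3]
    w=T[:3,:3]@r; return T[:3,3]+w*(z-T[2,3])/w[2]
def w2px(fn,p):
    d=np.load(''+fn+'.npz');H=d['pixels'].shape[0]
    f=H/2/np.tan(np.radians(float(d['vertical_fov']))/2)
    c=np.linalg.inv(campose(d))@np.r_[p,1];return d['cx']+f*c[0]/-c[2],d['cy']-f*c[1]/-c[2]
def crop(fn,u0,v0,u1,v1,s,out):
    i=cv2.imread(f'pics/{fn}.png')[v0:v1,u0:u1]
    cv2.imwrite(f'pics/{out}.png',cv2.resize(i,None,fx=s,fy=s,interpolation=cv2.INTER_CUBIC))
E
python3 - <<'E'
from h import *
for n in ['scene','top','wrist']:
    im=snap(n,n+'0'); print(n,{k:v for k,v in im.items() if k not in('pixels','depth')})
print(ctrl.get_obs())
E
```

```text
pics
scene {'vertical_fov': 48.54966180966846, 'cx': 256.6207877957625, 'cy': 187.28526890949988, 'xyz': array([ 588.28571843, -878.92256199, 1150.81629616]), 'attitude': array([0.67534237, 0.03111058, 0.07206493])}
top {'vertical_fov': 56.44460539836592, 'cx': 260.68801870201696, 'cy': 185.96595687438767, 'xyz': array([ 252.24824155,  -30.81553477, 1322.83812972]), 'attitude': array([ 0.14568599, -0.1613945 , -1.58203715])}
wrist {'vertical_fov': 70.23830858216263, 'cx': 259.65107293788236, 'cy': 190.06266092751102, 'T_tool_cam': array([[-1.11902589e-03, -9.67677353e-01, -2.52188994e-01,
        -6.90165999e+01],
       [ 2.13564810e-04,  2.52188915e-01, -9.67677997e-01,
        -1.68656297e+02],
       [ 9.99999351e-01, -1.13671542e-03, -7.55440940e-05,
         1.12528546e+00],
       [ 0.00000000e+00,  0.00000000e+00,  0.00000000e+00,
         1.00000000e+00]])}
{'t': 0.15, 'qpos': array([ 1.12800757e+00,  4.23656399e-01,  1.63048215e+00,  1.82710635e-05,
        1.08864164e+00, -1.90046849e-02]), 'qvel': array([ 0.00160533, -0.00250347, -0.00228773,  0.00082235, -0.00186723,
        0.00102375]), 'joint_torque': array([-3.85786343e-04, -5.44984066e+01, -2.73923635e+01,  6.43964158e-02,
        2.04848527e-02, -1.29382302e-04]), 'ee_pos': array([256.79549264, 569.329173  , 216.89854044]), 'orientation': array([-1.54627436,  0.33267463, -0.33222014]), 'ft_force': array([0.24184631, 0.15491188, 0.00299372]), 'moment': array([-0.00231321,  0.00169535, -0.02062074]), 'width': 87.77139809193925}
```

```bash
python3 - <<'E'
from h import *
for n in ['scene0','top0']: crop(n,0,0,512,384,1.56,n+'b')
E
```

```text
(no output)
```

View pics/scene0b.png

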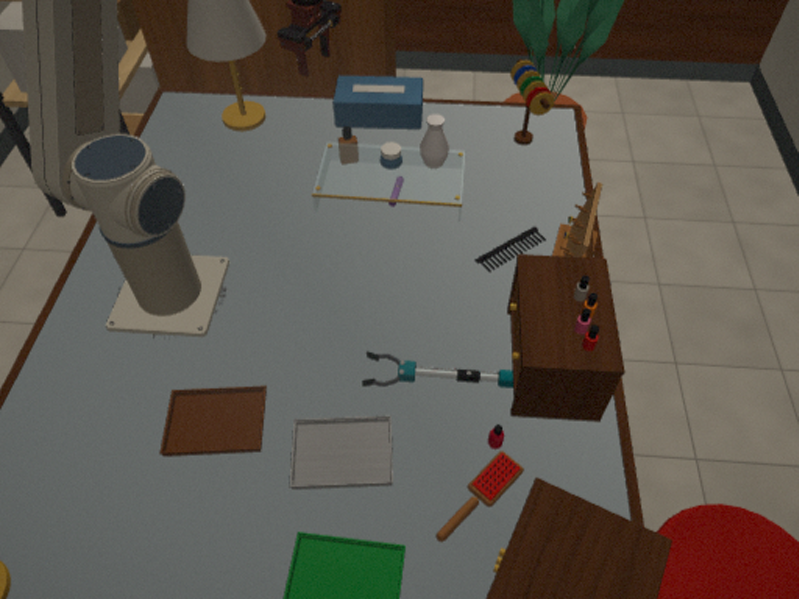

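View pics/top0b.png

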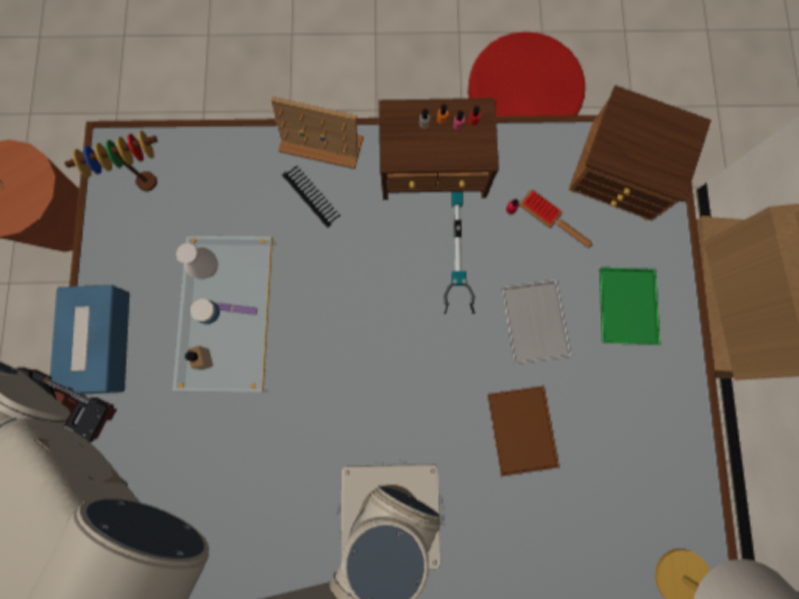

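View pics/wrist0.png

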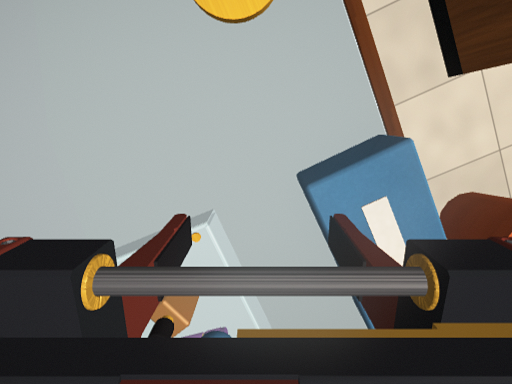

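```bash
python3 - <<'E'
from h import *
crop('top0',90,140,190,260,6,'k1'); crop('top0',240,100,380,240,4.2,'r1'); crop('scene0',190,80,310,140,6.5,'k2'); crop('scene0',220,210,350,270,6,'r2')
o=np.load('scene0.npz')
print(R.from_rotvec(np.load('wrist0.npz')['ori']).as_matrix().round(3))
E
```

```text
[[ 0.912 -0.001  0.411]
 [-0.411 -0.001  0.912]
 [-0.    -1.    -0.001]]
```

View pics/k1.png

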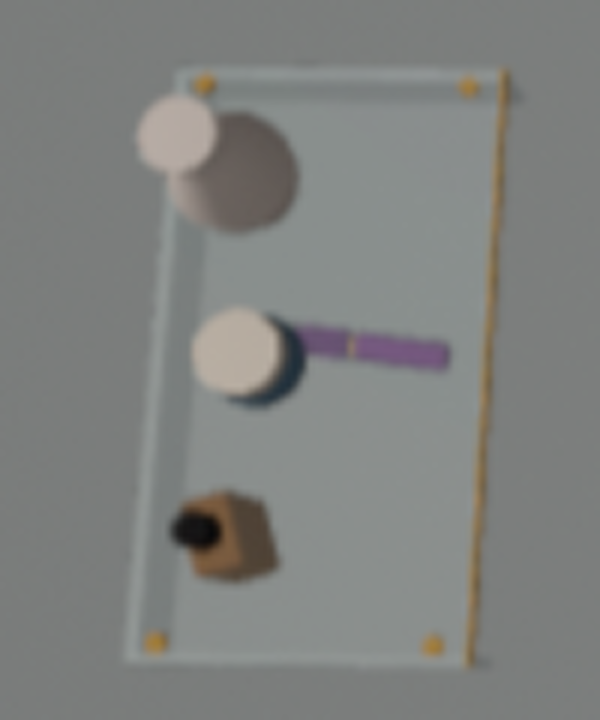

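View pics/r1.png

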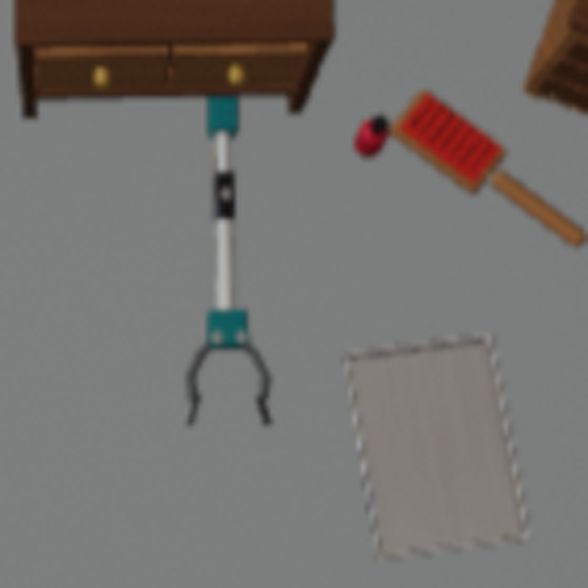

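View pics/k2.png

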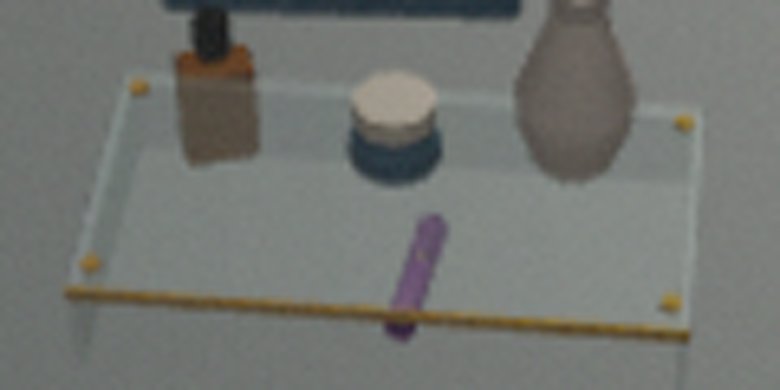

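View pics/r2.png

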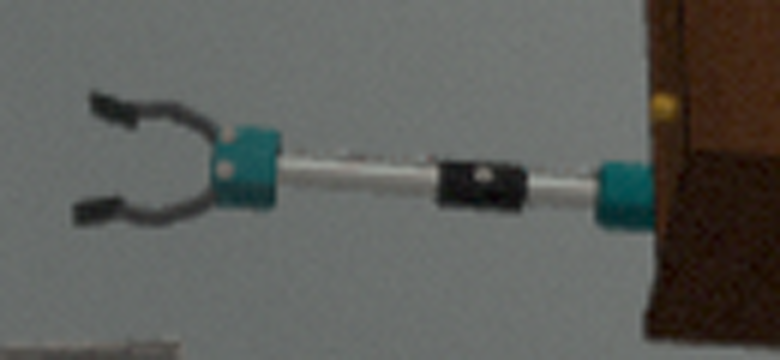

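```bash
python3 - <<'E'
from h import *
P=lambda n,fn,u,v,z:print(n,px2w(fn,u,v,z).round(1))
t=lambda u,v:(u/6+90,v/6+140)
P('kaj near top','top0',*t(449,356),9);P('ring top','top0',*t(352,345),9);P('kaj visible far','top0',*t(300,338),9)
s=lambda u,v:(u/6.5+190,v/6.5+80)
P('kaj near sc','scene0',*s(400,332),9);P('far sc','scene0',*s(433,218),9);P('ring sc','scene0',*s(420,258),9)
P('riser front L(+x)','top0',*t(506,72),58);P('riser front R','top0',*t(470,662),58);P('riser backL','top0',*t(180,72),58);P('backR','top0',*t(130,660),58)
P('sc front -x','scene0',*s(68,292),58);P('sc front +x','scene0',*s(688,336),58)
r=lambda u,v:(u/4.2+240,v/4.2+100)
P('block top','top0',*r(225,195),25);P('head','top0',*r(227.5,328),28);P('tip','top0',*r(191,424),20);P('tip','top0',*r(268,424),20)
P('housing at mouth','top0',*r(223,97),28)
q=lambda u,v:(u/6+220,v/6+210)
P('block sc','scene0',*q(482,184),20);P('head sc','scene0',*q(247,165),25)
for a in[(350,358),(492,340),(526,538),(380,556)]:P('tray','top0',*r(*a),18)
P('org L','top0',*r(30,110),0);P('org R','top0',*r(297,108),0)
P('polish','top0',*r(370,140),30)
E
```

```text
kaj near top [466.9 310.    9. ]
ring top [474.8 370.1   9. ]
kaj visible far [479.7 402.4   9. ]
kaj near sc [471.2 308.3   9. ]
far sc [482.9 409.8   9. ]
ring sc [477.8 373.3   9. ]
riser front L(+x) [634.  268.6  58. ]
riser front R [279.4 279.   58. ]
riser backL [637. 467.  58.]
backR [283.9 475.2  58. ]
sc front -x [283.3 276.6  58. ]
sc front +x [638.8 265.7  58. ]
block top [ 659.1 -173.2   25. ]
head [ 535.8 -170.7   28. ]
tip [ 451.9 -136.5   20. ]
tip [ 450.8 -204.1   20. ]
housing at mouth [ 751.2 -174.3   28. ]
block sc [ 663.7 -176.4   20. ]
head sc [ 542.3 -177.    25. ]
tray [ 509.  -279.6   18. ]
tray [ 523.3 -406.9   18. ]
tray [ 347.5 -424.2   18. ]
tray [ 334.2 -296.5   18. ]
org L [751.8   2.2   0. ]
org R [ 750.2 -245.9    0. ]
polish [ 707.4 -305.8   30. ]
```

>>> {"fn": "servo_tool", "kwargs": {
  "moves": "0 0 0.045 0 0 0; 0.02 -0.04 0.06 0 0 4; 0.045 -0.09 0.06 0 0 8; 0.07 -0.14 0.06 0 0 12; 0.1 -0.19 0.06 0 0 16; 0.125 -0.24 0.06 0 0 20; 0.15 -0.29 0.06 0 0 24; 0.18 -0.34 0.05 0 0 24"
}}

```text
t: 1.15
ee_pos: [437.8, 228.3, 268.0]
orientation: [-1.57, 0.002, -0.004]
ft_force: [0.1, 0.5, 0.2]
width: 88.0
```

>>> {"fn": "servo_tool", "kwargs": {
  "moves": "0.03 -0.05 0 0 0 0; 0.06 -0.1 -0.01 0 0 0; 0.09 -0.15 -0.03 0 0 0; 0.12 -0.2 -0.05 0 0 0; 0.15 -0.25 -0.07 0 0 0; 0.18 -0.3 -0.09 0 0 0; 0.2 -0.35 -0.11 0 0 0; 0.22 -0.39 -0.12 0 0 0"
}}

```text
t: 2.15
ee_pos: [656.7, -162.3, 145.6]
orientation: [-1.57, 0.006, -0.003]
ft_force: [0.1, 1.0, 0.2]
width: 87.8
```

>>> {"fn": "servo_tool", "kwargs": {
  "moves": "0 -0.01 -0.03 0 0 0; 0 -0.01 -0.03 0 0 0"
}}

```text
t: 2.4
ee_pos: [654.8, -170.7, 114.6]
orientation: [-1.569, 0.009, -0.001]
ft_force: [0.6, -0.3, -0.6]
width: 87.5
```

```bash
python3 - <<'E'
from h import *
snap('wrist','w1');snap('top','t1');crop('w1',0,0,512,384,1.56,'w1b');crop('t1',240,100,380,240,4.2,'t1b')
print(ctrl.get_obs()['ee_pos'],ctrl.get_obs()['qpos'])
E
```

```text
[ 656.71742615 -169.83606543  117.55886625] [-2.70664476e-01  6.14003461e-01  1.56379415e+00  1.34438464e-04
  9.64687105e-01 -1.83670900e+00]
```

View pics/w1b.png

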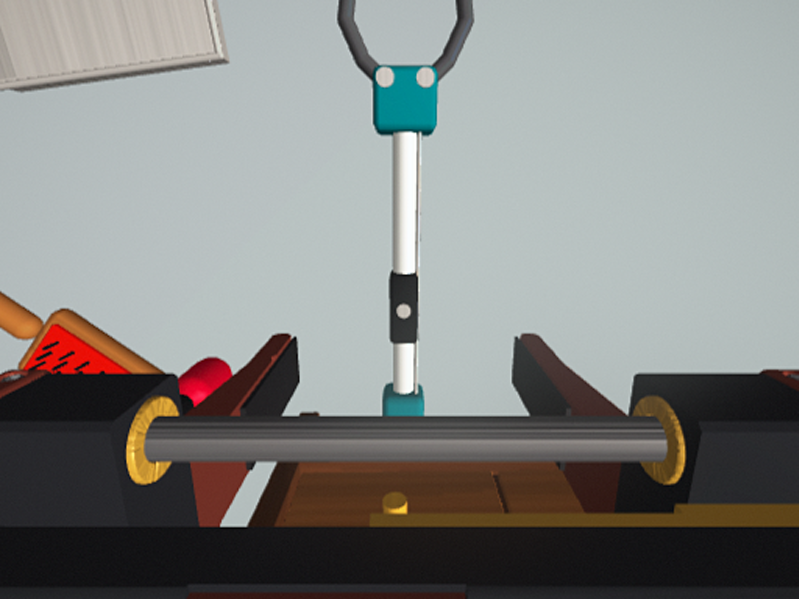

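View pics/t1b.png

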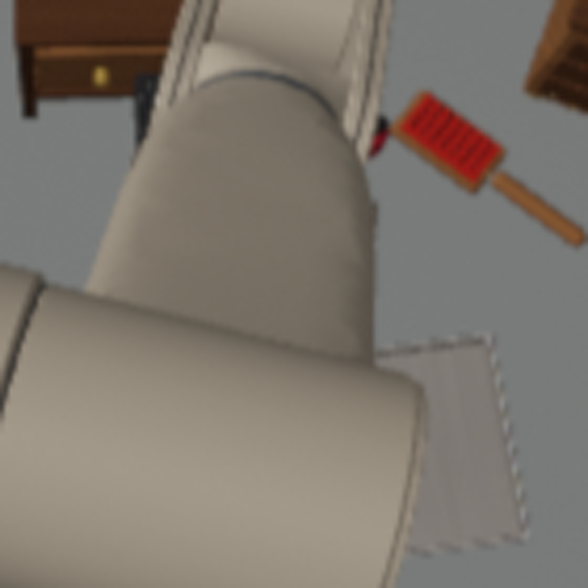

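```bash
python3 - <<'E'
from h import *
for n,u,v,z in [('block',403.5,309,25),('blk far',403.5,272,25),('blk near',403.5,343,25),('head',405,97,28),('housing front',404,384,28)]:
    print(n,px2w('w1',u/1.5625,v/1.5625,z).round(1))
E
```

```text
block [ 660.9 -170.8   25. ]
blk far [ 637.2 -170.6   25. ]
blk near [ 683.7 -170.9   25. ]
head [ 538.3 -169.1   28. ]
housing front [ 710.9 -170.7   28. ]
```

>>> {"fn": "servo_tool", "kwargs": {
  "moves": "0.004 -0.001 -0.04 0 0 0; 0.004 -0.001 -0.075 0 0 0; 0.004 -0.001 -0.095 0 0 0; 0.004 -0.001 -0.095 0 0 0"
}}

```text
t: 3.0
ee_pos: [660.5, -170.5, 22.0]
orientation: [-1.57, 0.004, -0.002]
ft_force: [0.7, 0.2, -0.3]
width: 88.0
```

>>> {"fn": "servo_tool", "kwargs": {
  "moves": "0 0 0 0 0 0; 0 0 0 0 0 0; 0 0 0 0 0 0; 0 0 0 0 0 0; 0 0 0 0 0 0; 0 0 0 0 0 0",
  "hand": 255
}}

```text
t: 3.75
ee_pos: [661.0, -171.3, 22.5]
orientation: [-1.571, 0.004, -0.004]
ft_force: [-0.1, 0.3, 0.1]
width: 30.7
```

>>> {"fn": "servo_tool", "kwargs": {
  "moves": "0 0 0 0 0 0; 0 0 0 0 0 0; 0 0 0 0 0 0; 0 0 0.004 0 0 0; 0 0 0.008 0 0 0; -0.005 0 0.008 0 0 0; -0.02 0 0.008 0 0 0; -0.04 0 0.008 0 0 0"
}}

```text
t: 4.75
ee_pos: [619.6, -171.1, 30.3]
orientation: [-1.571, 0.004, -0.003]
ft_force: [0.2, 0.0, 0.8]
width: 0.9
```

```bash
python3 - <<'E'
from h import *
snap('wrist','w2');crop('w2',0,0,512,384,1.56,'w2b');snap('scene','s2');crop('s2',200,190,360,290,5,'s2b')
o=ctrl.get_obs();print(o['width'],o['ft_force'])
E
```

```text
0.6700847051444684 [ 0.28150155  0.17940507 -0.42355353]
```

View pics/w2b.png

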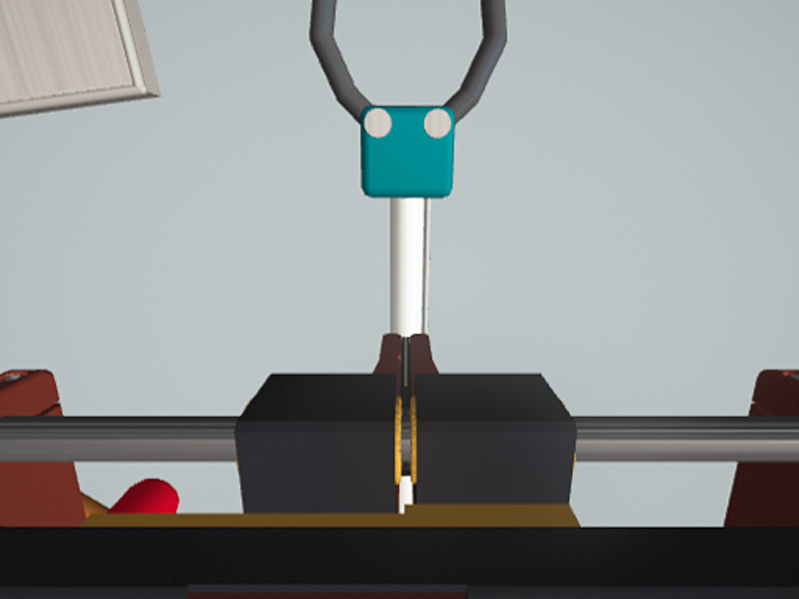

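View pics/s2b.png

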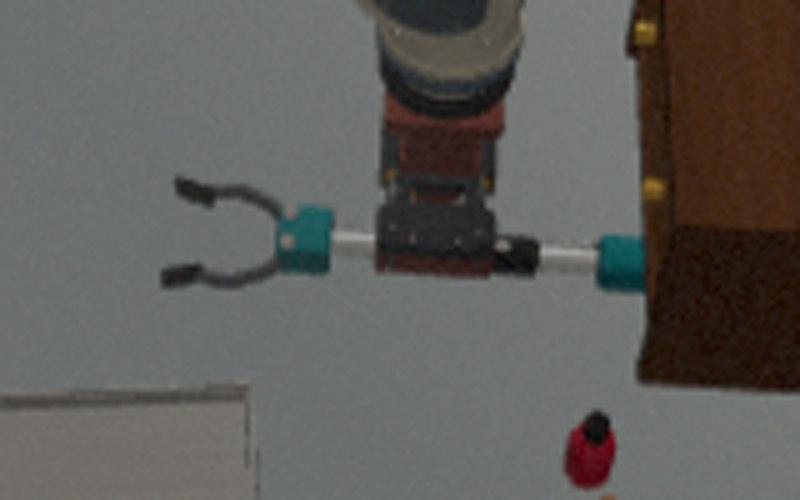

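```bash
python3 - <<'E'
from h import *
for fn,pts in [('w2',[(405,300),(408,150),(600,300),(390,345),(420,345),(405,220)]),('w1',[(403,308),(405,97),(600,200),(403,200),(285,340),(525,340)])]:
  for u,v in pts: print(fn,u,v,px2w(fn,u/1.5625,v/1.5625).round(1))
for x,y,z in [(619.6,-171,30),(619.6,-171,11)]: print(np.array(w2px('w2',[x,y,z]))*1.5625)
for u,v in[(505,255),(430,240),(430,265),(570,255),(300,235),(100,300)]: print('s2',u,v,px2w('s2',u/5+200,v/5+190).round(1))
E
```

```text
w2 405 300 [ 598.7 -170.1   21.4]
w2 408 150 [ 537.9 -168.7   28.5]
w2 600 300 [604.4 -76.6   1.3]
w2 390 345 [ 608.1 -175.7   50.5]
w2 420 345 [ 608.7 -164.5   49.2]
w2 405 220 [ 564.6 -170.    22.6]
w1 403 308 [ 659.4 -171.    28.1]
w1 405 97 [ 538.9 -169.1   30.9]
w1 600 200 [595.2 -43.6   1.6]
w1 403 200 [ 594.  -170.6   23.2]
w1 285 340 [ 643.  -215.4  130.1]
w1 525 340 [ 643.7 -123.8  129.8]
[403.10240066 352.99727628]
[403.34882147 337.58606243]
s2 505 255 [ 665.6 -179.2   22.9]
s2 430 240 [ 615.4 -257.1  158.9]
s2 430 265 [ 616.8 -252.7  125.8]
s2 570 255 [ 705.5 -176.2   22.7]
s2 300 235 [ 538.7 -177.    27.5]
s2 100 300 [ 416.7 -214.    -3.6]
```

```bash
python3 - <<'E'
from h import *
for v in range(330,450,8): print(v,[px2w('w1',u/1.5625,v/1.5625).round(0).tolist() for u in (275,285,293)])
for v in range(325,385,6): print(v,[px2w('w2',u/1.5625,v/1.5625).round(0).tolist() for u in (390,405,420)])
crop('w2',220,190,300,250,9,'w2c')
for z in (0,11,22,30,50):print(z,np.array(w2px('w2',[609.6,-171,z]))*1.5625)
E
```

```text
330 [[682.0, -260.0, 2.0], [682.0, -254.0, 1.0], [682.0, -248.0, 2.0]]
338 [[644.0, -220.0, 126.0], [644.0, -217.0, 125.0], [645.0, -215.0, 121.0]]
346 [[644.0, -218.0, 134.0], [644.0, -214.0, 134.0], [647.0, -214.0, 126.0]]
354 [[643.0, -215.0, 143.0], [646.0, -213.0, 138.0], [650.0, -214.0, 127.0]]
362 [[645.0, -215.0, 146.0], [648.0, -213.0, 140.0], [653.0, -214.0, 128.0]]
370 [[646.0, -214.0, 150.0], [651.0, -213.0, 141.0], [656.0, -214.0, 128.0]]
378 [[648.0, -213.0, 153.0], [654.0, -213.0, 141.0], [659.0, -214.0, 129.0]]
386 [[652.0, -214.0, 152.0], [657.0, -213.0, 141.0], [662.0, -214.0, 130.0]]
394 [[654.0, -213.0, 154.0], [659.0, -213.0, 143.0], [731.0, -251.0, 2.0]]
402 [[657.0, -214.0, 152.0], [662.0, -213.0, 143.0], [737.0, -252.0, 2.0]]
410 [[659.0, -213.0, 154.0], [665.0, -213.0, 144.0], [744.0, -252.0, 2.0]]
418 [[627.0, -193.0, 215.0], [627.0, -191.0, 215.0], [627.0, -190.0, 214.0]]
426 [[627.0, -192.0, 217.0], [628.0, -191.0, 217.0], [628.0, -189.0, 216.0]]
434 [[628.0, -192.0, 218.0], [628.0, -190.0, 219.0], [628.0, -189.0, 218.0]]
442 [[629.0, -192.0, 219.0], [629.
[... 238 characters left out ...]
0], [609.0, -164.0, 41.0]]
343 [[609.0, -176.0, 47.0], [610.0, -170.0, 44.0], [608.0, -164.0, 48.0]]
349 [[609.0, -176.0, 53.0], [610.0, -170.0, 49.0], [609.0, -165.0, 54.0]]
355 [[609.0, -175.0, 59.0], [610.0, -170.0, 55.0], [609.0, -165.0, 59.0]]
361 [[609.0, -175.0, 64.0], [610.0, -170.0, 61.0], [609.0, -165.0, 64.0]]
367 [[609.0, -175.0, 69.0], [610.0, -170.0, 66.0], [608.0, -165.0, 70.0]]
373 [[608.0, -175.0, 75.0], [610.0, -170.0, 70.0], [608.0, -165.0, 75.0]]
379 [[586.0, -173.0, 125.0], [610.0, -170.0, 76.0], [586.0, -167.0, 126.0]]
0 [403.36968598 310.37894796]
11 [403.23966976 317.107578  ]
22 [403.09476657 324.60664195]
30 [402.97850855 330.62325447]
50 [402.63828297 348.23068827]
```

View pics/w2c.png

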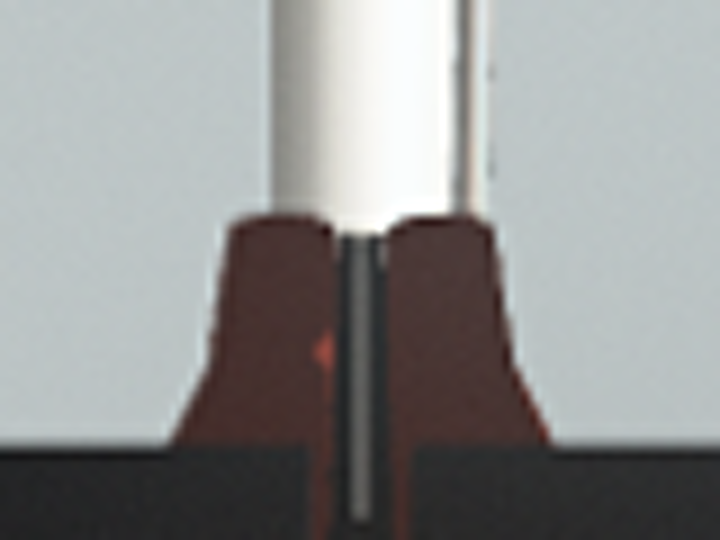

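>>> {"fn": "servo_tool", "kwargs": {
  "moves": "0 0 0.02 0 0 0; 0.02 0 0.02 0 0 0; 0.04 0 0.02 0 0 0; 0.04 0 0.02 0 0 0; 0.04 0 0.02 0 0 0; 0.04 0 0.02 0 0 0",
  "hand": 0
}}

```text
t: 5.6
ee_pos: [660.3, -171.2, 50.6]
orientation: [-1.571, 0.004, -0.003]
ft_force: [0.2, 0.4, -0.1]
width: 57.3
```

>>> {"fn": "servo_tool", "kwargs": {
  "moves": "0 0 -0.02 0 0 0; 0 0 -0.035 0 0 0; 0 0 -0.045 0 0 0; 0 0 -0.045 0 0 0"
}}

```text
t: 6.1
ee_pos: [660.0, -171.0, 3.8]
orientation: [-1.57, 0.006, -0.002]
ft_force: [0.3, -0.3, 0.3]
width: 87.3
```

```bash
python3 - <<'E'
from h import *
snap('wrist','w3');crop('w3',0,150,512,384,1.56,'w3b')
o=ctrl.get_obs();print(o['width'],o['ft_force'],o['ee_pos'])
for v in range(290,420,8): print(v,[px2w('w3',u/1.5625,v/1.5625).round(0).tolist() for u in (275,285,293,300)])
E
```

```text
88.04611324833758 [ 0.14549669 -0.51803399  0.22616673] [ 660.62277545 -171.21526474    4.69943323]
290 [[633.0, -223.0, 2.0], [633.0, -220.0, 1.0], [633.0, -216.0, 1.0], [633.0, -213.0, 2.0]]
298 [[636.0, -224.0, 1.0], [636.0, -220.0, 1.0], [636.0, -216.0, 2.0], [637.0, -214.0, 0.0]]
306 [[639.0, -224.0, 3.0], [640.0, -220.0, 2.0], [640.0, -217.0, 2.0], [640.0, -214.0, 1.0]]
314 [[643.0, -224.0, 1.0], [644.0, -221.0, 0.0], [643.0, -217.0, 2.0], [643.0, -214.0, 1.0]]
322 [[646.0, -224.0, 2.0], [647.0, -221.0, 2.0], [647.0, -217.0, 1.0], [647.0, -214.0, 1.0]]
330 [[651.0, -225.0, 1.0], [650.0, -221.0, 1.0], [650.0, -218.0, 1.0], [650.0, -214.0, 2.0]]
338 [[649.0, -221.0, 15.0], [649.0, -217.0, 15.0], [650.0, -215.0, 11.0], [654.0, -215.0, 1.0]]
346 [[649.0, -218.0, 24.0], [649.0, -215.0, 23.0], [652.0, -214.0, 16.0], [657.0, -215.0, 2.0]]
354 [[649.0, -216.0, 32.0], [650.0, -214.0, 28.0], [655.0, -214.0, 16.0], [661.0, -215.0, 2.0]]
362 [[650.0, -214.0, 37.0], [653.0, -213.0, 29.0], [658.0, -214.0, 17.0], [665.0, -215.0, 2.0]]
370 [[651.0, -214.0, 40.0], [656.0, -214.0, 30.0], [661.0, -214.0, 18.0], [668.0, -215.0, 2.0]]
378 [[654.0, -214.0, 40.0], [658.0, -213.0, 31.0], [664.0, -214.0, 19.0], [673.0, -216.0, 1.0]]
386 [[657.0, -214.0, 41.0], [662.0, -214.0, 30.0], [668.0, -214.0, 18.0], [676.0, -216.0, 2.0]]
394 [[659.0, -214.0, 42.0], [664.0, -214.0, 32.0], [680.0, -220.0, 1.0], [680.0, -216.0, 2.0]]
402 [[662.0, -214.0, 42.0], [667.0, -214.0, 32.0], [684.0, -220.0, 2.0], [684.0, -217.0, 2.0]]
410 [[664.0, -214.0, 43.0], [670.0, -214.0, 33.0], [687.0, -220.0, 2.0], [687.0, -217.0, 2.0]]
418 [[631.0, -193.0, 105.0], [632.0, -191.0, 105.0], [632.0, -190.0, 104.0], [631.0, -188.0, 105.0]]
```

View pics/w3b.png

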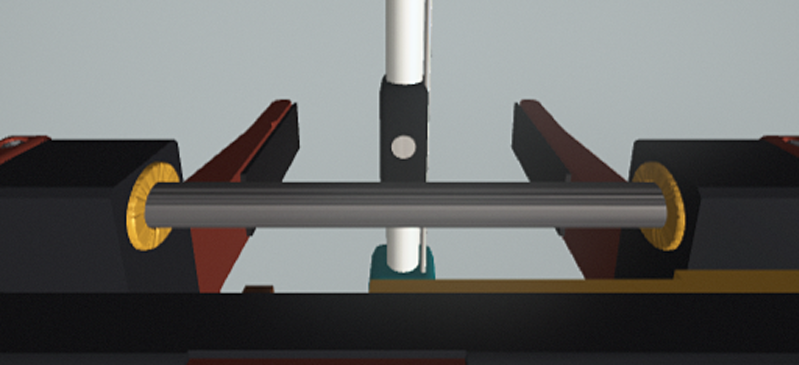

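>>> {"fn": "servo_tool", "kwargs": {
  "moves": "0 0 -0.006 0 0 0; 0 0 -0.006 0 0 0; 0 0 -0.006 0 0 0; 0 0 -0.006 0 0 0; 0 0 -0.006 0 0 0; 0 0 -0.006 0 0 0; 0 0 -0.006 0 0 0; 0 0 -0.006 0 0 0",
  "hand": 255
}}

```text
t: 7.15
ee_pos: [661.0, -171.3, -0.5]
orientation: [-1.571, 0.004, -0.004]
ft_force: [-0.2, -0.1, -0.0]
width: 18.0
```

>>> {"fn": "servo_tool", "kwargs": {
  "moves": "0 0 0 0 0 0; 0 0 0 0 0 0; 0 0 0 0 0 0"
}}

```text
t: 7.52
ee_pos: [661.0, -171.3, -0.5]
orientation: [-1.571, 0.004, -0.004]
ft_force: [0.0, -0.1, 0.4]
width: 17.6
```

>>> {"fn": "servo_tool", "kwargs": {
  "moves": "0 0 0.004 0 0 0; 0 0 0.008 0 0 0; -0.01 0 0.008 0 0 0; -0.03 0 0.008 0 0 0; -0.06 0 0.008 0 0 0; -0.1 0 0.008 0 0 0; -0.13 0 0.008 0 0 0; -0.13 0 0.008 0 0 0"
}}

```text
t: 8.52
ee_pos: [527.7, -170.8, 7.3]
orientation: [-1.57, 0.007, -0.002]
ft_force: [0.5, 0.3, -1.8]
width: 17.6
```

```bash
python3 - <<'E'
from h import *
snap('scene','s4');crop('s4',180,190,360,290,4.4,'s4b')
o=ctrl.get_obs();print(o['width'],o['ft_force'],o['ee_pos'])
E
```

```text
17.593303539872835 [-0.20688129 -1.28369112 -0.65335793] [ 529.92446739 -171.31074463    7.63102186]
```

View pics/s4b.png

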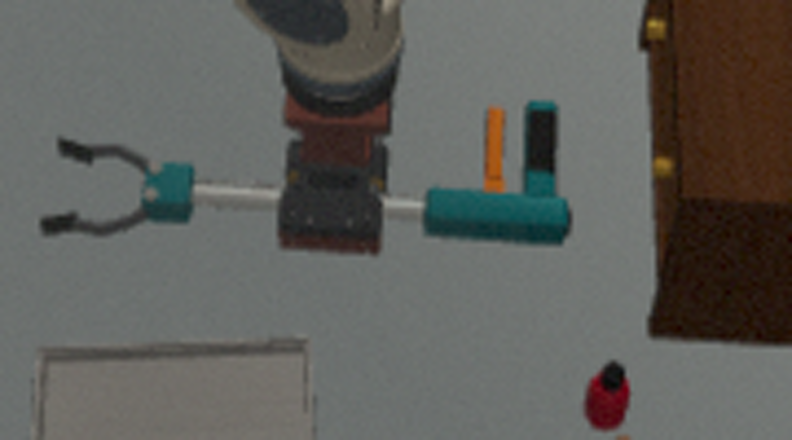

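>>> {"fn": "servo_tool", "kwargs": {
  "moves": "-0.01 0.02 0.015 0 0 -5; -0.02 0.045 0.02 0 0 -14; -0.03 0.07 0.02 0 0 -24; -0.045 0.1 0.02 0 0 -34; -0.06 0.13 0.02 0 0 -44; -0.07 0.155 0.02 0 0 -54; -0.08 0.18 0.02 0 0 -64; -0.09 0.195 0.02 0 0 -74"
}}

```text
t: 9.57
ee_pos: [442.1, 25.0, 27.8]
orientation: [-1.323, 1.007, -1.009]
ft_force: [0.3, 0.2, -2.2]
width: 17.4
```

>>> {"fn": "servo_tool", "kwargs": {
  "moves": "-0.004 0.006 0 0 0 -10; -0.006 0.01 0 0 0 -19; -0.006 0.01 0 0 0 -22.4; -0.006 0.01 0 0 0 -22.4"
}}

```text
t: 10.07
ee_pos: [436.3, 34.0, 27.7]
orientation: [-1.151, 1.293, -1.294]
ft_force: [-0.6, -0.3, -2.1]
width: 17.7
```

```bash
python3 - <<'E'
from h import *
snap('scene','s5');crop('s5',140,100,360,270,3.6,'s5b')
snap('top','t5');crop('t5',80,100,380,300,2.6,'t5b')
snap('wrist','w5')
o=ctrl.get_obs();print(o['width'],o['ft_force'],o['ee_pos'],o['qpos'])
E
```

```text
18.042287711612527 [-0.44016873 -0.15968793 -2.42900419] [435.64165765  33.76349259  27.59392794] [5.01037307e-02 5.04880186e-01 2.13738379e+00 1.98025693e-05
 4.98493763e-01 1.65556439e-01]
```

View pics/s5b.png

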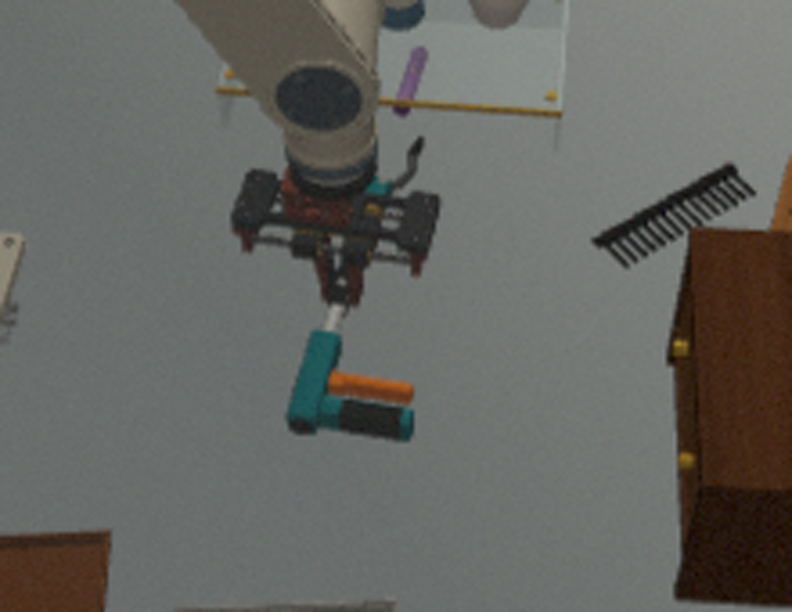

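View pics/w5.png

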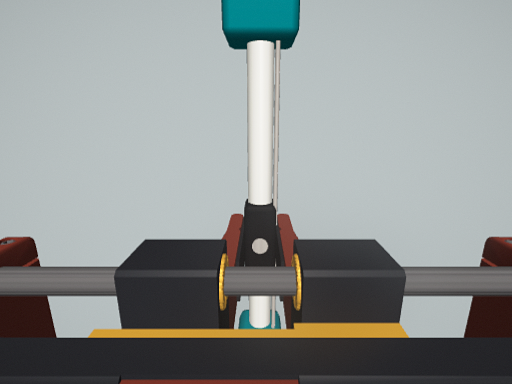

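>>> {"fn": "servo_tool", "kwargs": {
  "moves": "0 0 -0.015 0 0 0; 0 0 -0.024 0 0 0; 0 0 -0.028 0 0 0; 0 0 -0.028 0 0 0"
}}

```text
t: 10.72
ee_pos: [434.7, 33.7, -0.9]
orientation: [-1.152, 1.295, -1.294]
ft_force: [0.6, 0.4, -2.2]
width: 17.6
```

>>> {"fn": "servo_tool", "kwargs": {
  "moves": "0 0 0 0 0 0; 0 0 0 0 0 0; 0 0 0.0 0 0 0; 0 0 0.0 0 0 0; 0 0 0.05 0 0 0; 0 0 0.1 0 0 0; -0.03 0 0.14 0 0 0; -0.06 0 0.18 0 0 0",
  "hand": 0
}}

```text
t: 11.72
ee_pos: [374.2, 33.7, 180.7]
orientation: [-1.151, 1.294, -1.295]
ft_force: [0.1, -0.1, 0.2]
width: 87.6
```

```bash
python3 - <<'E'
from h import *
snap('wrist','w6');crop('w6',0,0,512,384,1.56,'w6b')
o=ctrl.get_obs();print(o['width'],o['ft_force'],o['ee_pos'])
E
```

```text
87.90982100317045 [-2.21297     0.84819277  2.98062563] [372.17751653  33.7381885  183.97338155]
```

View pics/w6b.png

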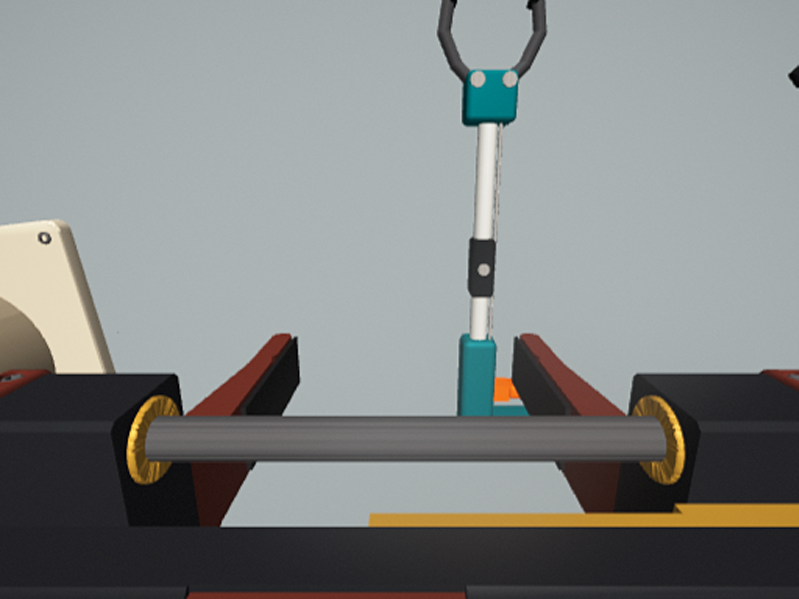

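```bash
python3 - <<'E'
from h import *
p={}
for n,u,v,z in [('block',483,268,25),('head',490.5,97,28),('housing front',478,337,28),('tipL',446,2,21),('tipR',538,2,21),('trigger',507,389,23)]:
    p[n]=px2w('w6',u/1.5625,v/1.5625,z); print(n,p[n].round(1))
d=p['head']-p['block'];print(np.degrees(np.arctan2(d[1],d[0])))
E
```

```text
block [434.6  35.1  25. ]
head [447.7 155.4  28. ]
housing front [426.2 -19.7  28. ]
tipL [423.2 219.   21. ]
tipR [484.8 211.8  21. ]
trigger [447.7 -70.5  23. ]
83.78391533946554
```

>>> {"fn": "servo_tool", "kwargs": {
  "moves": "0.012 -0.016 0 0 0 10; 0.025 -0.032 0 0 0 20; 0.037 -0.048 0 0 0 30; 0.05 -0.065 0 0 0 40; 0.062 -0.081 0 0 0 50; 0.075 -0.097 0 0 0 60; 0.088 -0.114 0 0 0 70; 0.1 -0.13 -0.02 0 0 80"
}}

```text
t: 12.78
ee_pos: [476.6, -97.2, 160.1]
orientation: [-1.559, 0.222, -0.227]
ft_force: [0.0, -0.5, 0.9]
width: 87.7
```

>>> {"fn": "servo_tool", "kwargs": {
  "moves": "0 0 -0.03 0 0 10; 0 0 -0.06 0 0 10; 0 0 -0.06 0 0 10; 0 0 -0.06 0 0 10"
}}

```text
t: 13.28
ee_pos: [475.4, -96.4, 100.1]
orientation: [-1.569, 0.091, -0.092]
ft_force: [-0.5, -0.4, -0.7]
width: 87.8
```

```bash
python3 - <<'E'
from h import *
snap('wrist','w7');crop('w7',0,0,512,384,1.56,'w7b');snap('scene','s7');crop('s7',140,100,360,270,3.6,'s7b')
o=ctrl.get_obs();print(o['width'],o['ft_force'],o['ee_pos'],R.from_rotvec(o['orientation']).as_matrix().round(3))
E
```

```text
87.89481566611715 [0.05559257 0.52315743 0.27214107] [475.86687483 -96.43477336 100.64504302] [[ 0.993  0.002  0.116]
 [-0.116 -0.     0.993]
 [ 0.002 -1.    -0.   ]]
```

View pics/w7b.png

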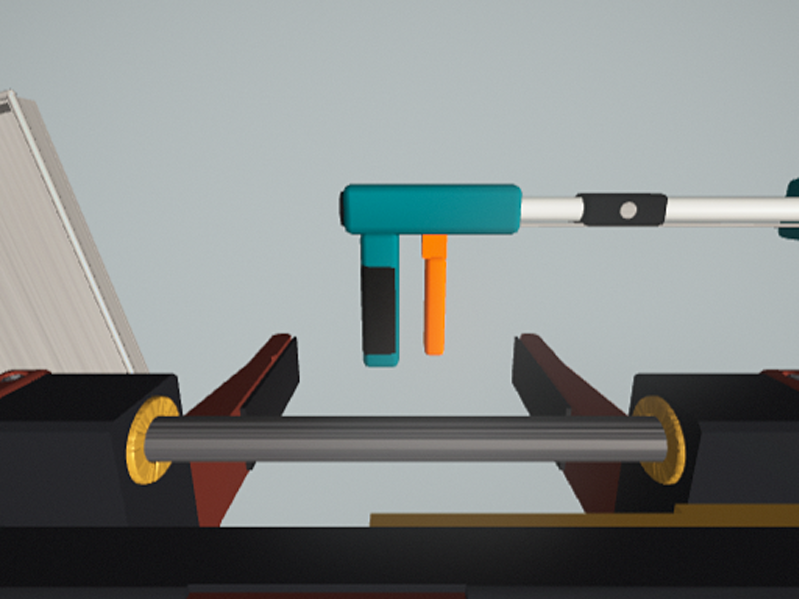

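View pics/s7b.png

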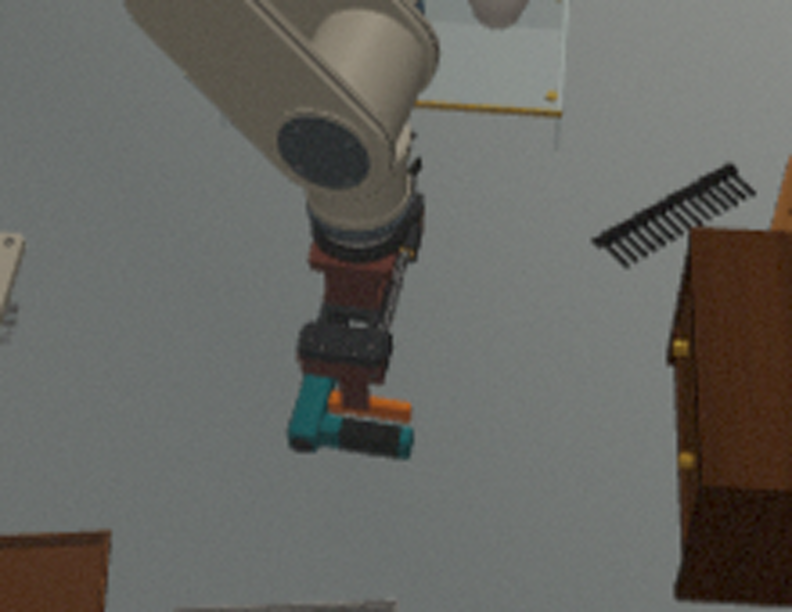

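```bash
python3 - <<'E'
from h import *
for n,u,v,z in [('gripback',361,310,20),('trig front',446,310,20),('grip end',380,362,26),('block',629,210,25),('hous',345,210,26)]:
    print(n,px2w('w7',u/1.5625,v/1.5625,z).round(1))
E
```

```text
gripback [ 476.8 -122.6   20. ]
trig front [482.7 -71.3  20. ]
grip end [ 509.3 -114.9   26. ]
block [434.9  35.6  25. ]
hous [ 416.5 -122.4   26. ]
```

>>> {"fn": "servo_tool", "kwargs": {
  "moves": "0 -0.001 -0.05 0 0 0; 0 -0.001 -0.08 0 0 0; 0 -0.001 -0.1 0 0 0; 0 -0.001 -0.1 0 0 0"
}}

```text
t: 13.88
ee_pos: [474.8, -97.2, -0.7]
orientation: [-1.569, 0.092, -0.091]
ft_force: [-0.3, 0.6, -0.4]
width: 87.7
```

>>> {"fn": "servo_tool", "kwargs": {
  "moves": "0 0 0 0 0 0; 0 0 0 0 0 0; 0 0 0 0 0 0; 0 0 0 0 0 0; 0 0 0 0 0 0; 0 0 0 0 0 0",
  "hand": 118
}}

```text
t: 14.62
ee_pos: [475.3, -97.7, -0.2]
orientation: [-1.569, 0.091, -0.092]
ft_force: [-2.2, -3.7, 5.6]
width: 47.5
```

```bash
python3 - <<'E'
from h import *
snap('wrist','w8');crop('w8',0,0,512,384,1.56,'w8b');snap('scene','s8');crop('s8',140,100,360,270,3.6,'s8b')
o=ctrl.get_obs();print(o['width'],o['ft_force'],o['ee_pos'])
E
```

```text
47.70768900855591 [-1.11675007 -4.12742472  5.47060669] [ 4.75366700e+02 -9.77620863e+01 -1.72428676e-01]
```

View pics/w8b.png

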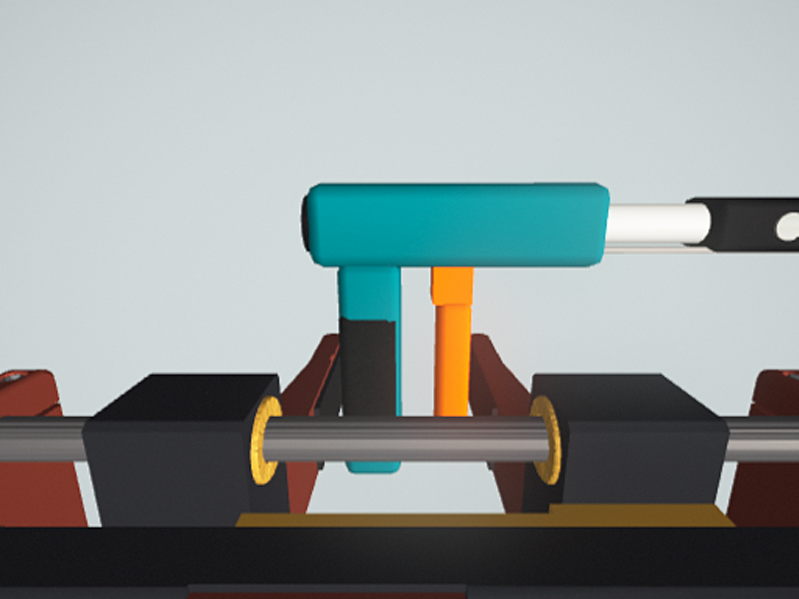

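View pics/s8b.png

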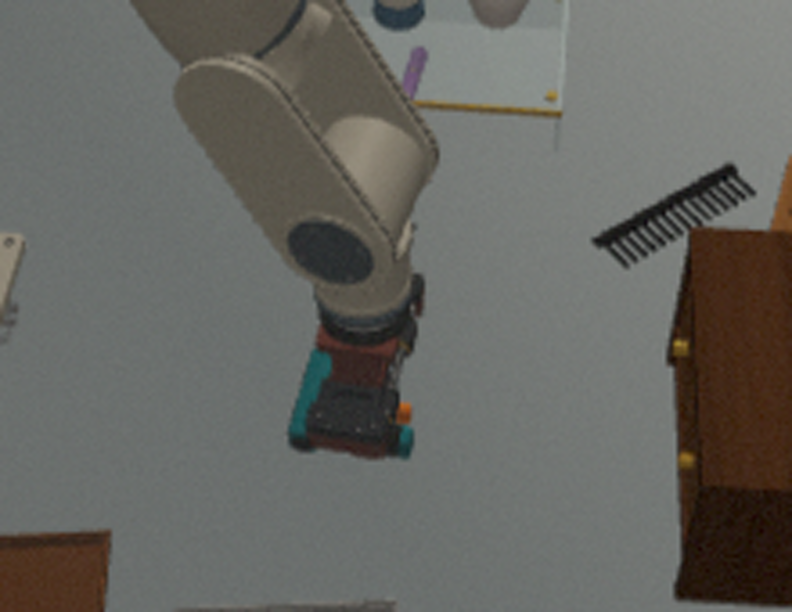

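>>> {"fn": "servo_tool", "kwargs": {
  "moves": "0 0 0.002 0 0 0; 0.001 0.005 0.002 0 0 0; 0.0025 0.015 0.002 0 0 0; 0.004 0.027 0.002 0 0 0; 0.005 0.038 0.002 0 0 0; 0.007 0.05 0.002 0 0 0; 0.008 0.06 0.002 0 0 0; 0.008 0.06 0.002 0 0 0"
}}

```text
t: 15.72
ee_pos: [483.0, -36.5, 1.5]
orientation: [-1.569, 0.091, -0.091]
ft_force: [0.4, -0.5, -2.1]
width: 47.0
```

```bash
python3 - <<'E'
from h import *
snap('wrist','w9');crop('w9',0,0,512,384,1.56,'w9b');snap('scene','s9');crop('s9',200,100,320,190,6.5,'s9b');snap('top','t9');crop('t9',90,140,280,260,4.2,'t9b')
o=ctrl.get_obs();print(o['width'],o['ft_force'],o['ee_pos'])
E
```

```text
47.170874738697464 [ 0.55902768 -0.03664945 -1.72625888] [482.90597668 -37.37077645   1.45365328]
```

View pics/w9b.png

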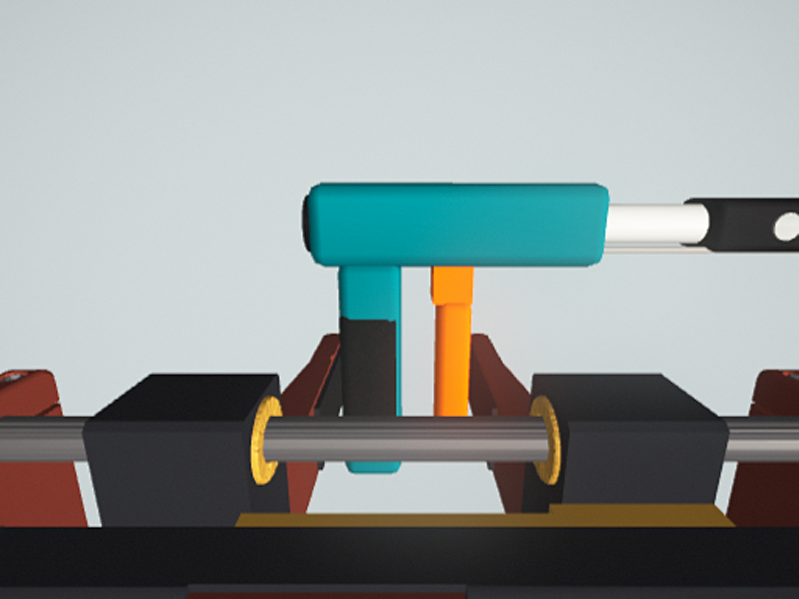

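View pics/s9b.png

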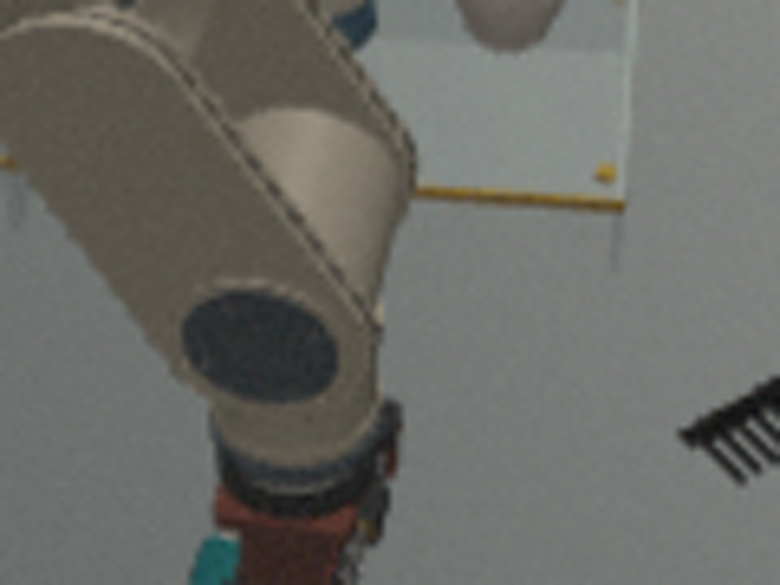

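View pics/t9b.png

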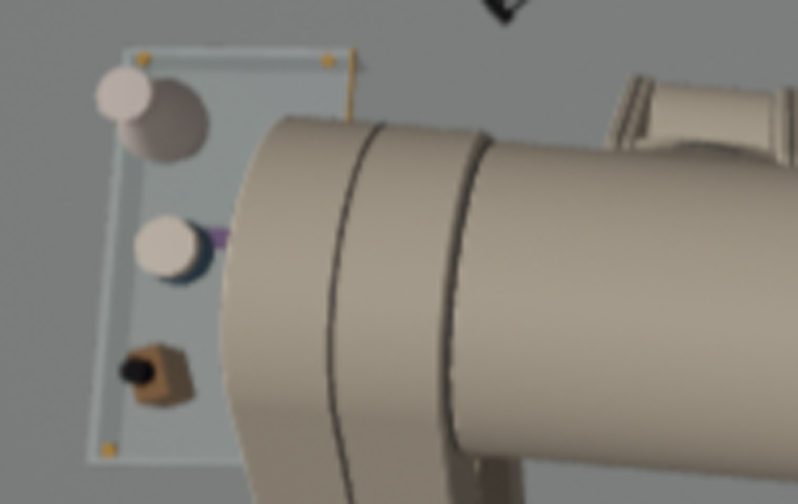

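```bash
python3 - <<'E'
from h import *
a=px2w('w9',787/1.5625,226/1.5625,25);print(a)
b=px2w('w9',303/1.5625,224/1.5625,16)
c=px2w('w9',608/1.5625,184/1.5625,28);e=px2w('w9',312/1.5625,184/1.5625,28)
print(b,c,e,np.degrees(np.arctan2(*(c-e)[[1,0]])))
E
```

```text
[442.65338458  98.72849502  25.        ]
[423.90967899 -65.39673139  16.        ] [421.84982883  37.38492719  28.        ] [410.97048078 -57.333542    28.        ] 83.44772958209404
```

>>> {"fn": "servo_tool", "kwargs": {
  "moves": "0.001 0.006 0 0 0 0; 0.003 0.016 0 0 0 0; 0.004 0.026 0 0 0 0; 0.006 0.036 0 0 0 0; 0.0075 0.046 0 0 0 0; 0.009 0.055 0 0 0 0; 0.009 0.055 0 0 0 0"
}}

```text
t: 16.75
ee_pos: [492.1, 18.4, 1.5]
orientation: [-1.569, 0.091, -0.091]
ft_force: [-0.9, 0.0, -2.3]
width: 47.3
```

```bash
python3 - <<'E'
from h import *
snap('wrist','w10');snap('scene','s10');crop('s10',180,80,320,180,5.6,'s10b')
o=ctrl.get_obs();print(o['width'],o['ft_force'],o['ee_pos'])
E
```

```text
47.22516019451589 [ 0.08434494  0.48764493 -1.75891582] [491.99862912  17.81903294   1.47596754]
```

View pics/s10b.png

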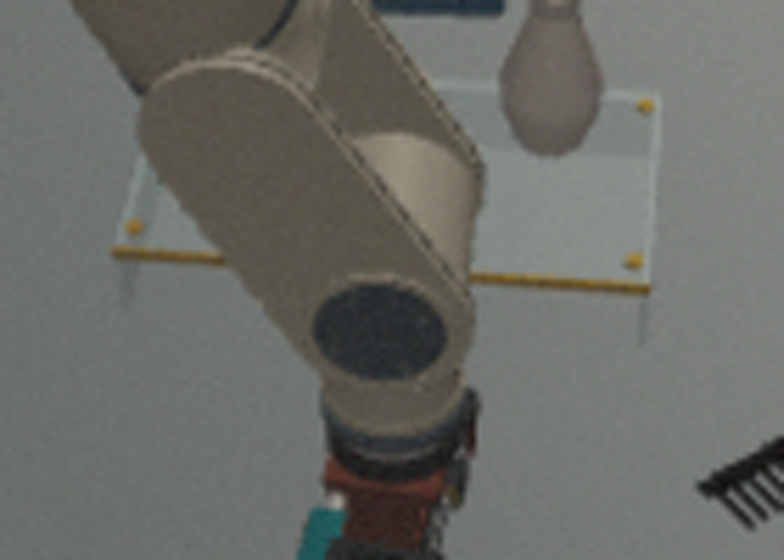

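View pics/w10.png

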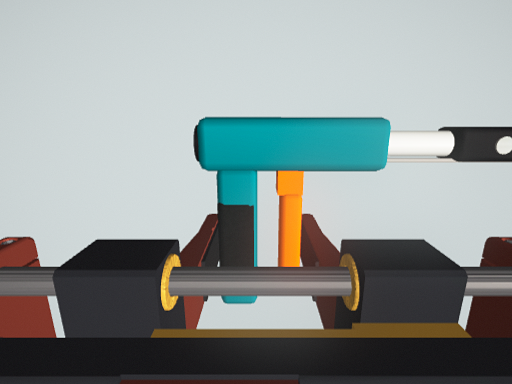

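>>> {"fn": "servo_tool", "kwargs": {
  "moves": "0 0 0 0 0 0; 0 0 0 0 0 0; 0 0 0 0 0 0; 0 0 0 0 0 0; 0 0 0 0 0 0; 0 0 0 0 0 0",
  "hand": 255
}}

```text
t: 17.6
ee_pos: [492.0, 17.7, 1.5]
orientation: [-1.569, 0.092, -0.092]
ft_force: [-0.5, -1.1, -0.2]
width: 38.7
```

>>> {"fn": "servo_tool", "kwargs": {
  "moves": "0 -0.004 0 0 0 0; -0.001 -0.012 0 0 0 0; -0.003 -0.023 0 0 0 0; -0.004 -0.036 0 0 0 0; -0.006 -0.05 0 0 0 0; -0.007 -0.065 0 0 0 0; -0.009 -0.08 0 0 0 0; -0.011 -0.095 0 0 0 0"
}}

```text
t: 18.6
ee_pos: [480.8, -78.4, 1.5]
orientation: [-1.569, 0.092, -0.092]
ft_force: [0.6, 0.5, -1.3]
width: 39.1
```

>>> {"fn": "servo_tool", "kwargs": {
  "moves": "-0.002 -0.015 0 0 0 0; -0.003 -0.03 0 0 0 0; -0.005 -0.045 0 0 0 0; -0.007 -0.06 0 0 0 0; -0.008 -0.075 0 0 0 0; -0.009 -0.085 0 0 0 0; -0.01 -0.09 0 0 0 0; -0.01 -0.09 0 0 0 0"
}}

```text
t: 19.6
ee_pos: [471.1, -167.7, 1.5]
orientation: [-1.569, 0.091, -0.092]
ft_force: [1.1, -0.9, 0.0]
width: 38.9
```

```bash
python3 - <<'E'
from h import *
snap('scene','s11');crop('s11',160,80,340,220,4.4,'s11b');snap('top','t11');crop('t11',90,120,340,270,3.1,'t11b')
o=ctrl.get_obs();print(o['width'],o['ft_force'],o['ee_pos'])
E
```

```text
38.98552195858468 [-0.19596219 -1.9938113   0.02276749] [ 471.17425694 -167.28716523    1.52450372]
```

View pics/s11b.png

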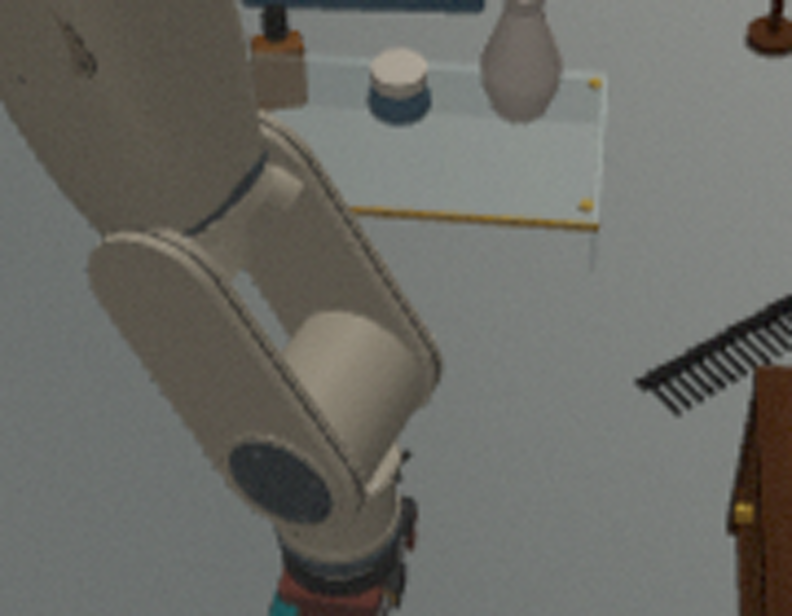

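View pics/t11b.png

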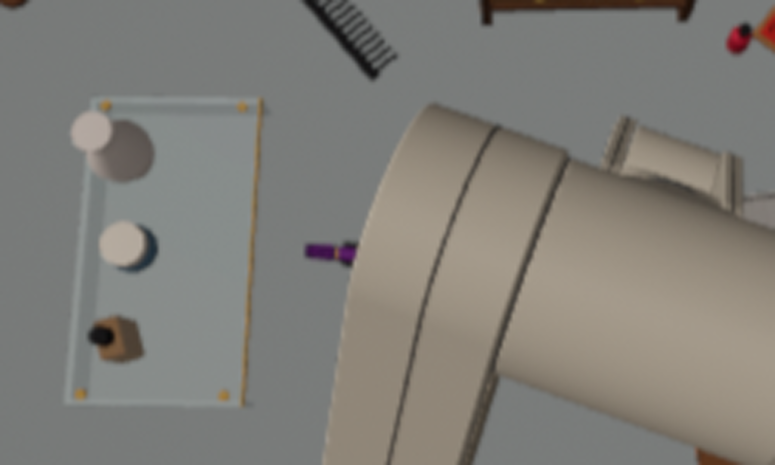

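>>> {"fn": "servo_tool", "kwargs": {
  "moves": "0 0 0 0 0 0; 0 0 0 0 0 0; 0 0 0 0 0 0; -0.001 -0.008 0 0 0 0; -0.002 -0.02 0 0 0 0; -0.004 -0.034 0 0 0 0; -0.006 -0.048 0 0 0 0; -0.006 -0.055 0 0 0 0",
  "hand": 116
}}

```text
t: 20.7
ee_pos: [464.7, -223.6, 1.5]
orientation: [-1.569, 0.093, -0.093]
ft_force: [-0.3, 0.3, -2.0]
width: 48.1
```

>>> {"fn": "servo_tool", "kwargs": {
  "moves": "0 0 0 0 0 0; 0 0 0 0 0 0; 0 0 0 0 0 0; 0 0 0.02 0 0 0; 0 0 0.06 0 0 0; 0 0 0.11 0 0 0; 0 0 0.16 0 0 0; 0 0 0.16 0 0 0",
  "hand": 85
}}

```text
t: 21.7
ee_pos: [467.4, -223.1, 165.2]
orientation: [-1.572, 0.086, -0.097]
ft_force: [0.9, 0.0, -0.6]
width: 58.5
```

```bash
python3 - <<'E'
from h import *
snap('scene','s12');crop('s12',140,80,340,270,3.1,'s12b');snap('wrist','w12')
o=ctrl.get_obs();print(o['width'],o['ft_force'],o['ee_pos'])
E
```

```text
58.264878242859766 [-0.79822654 -0.33479379 -1.18721404] [ 464.9473819  -221.93251629  161.56472383]
```

View pics/s12b.png

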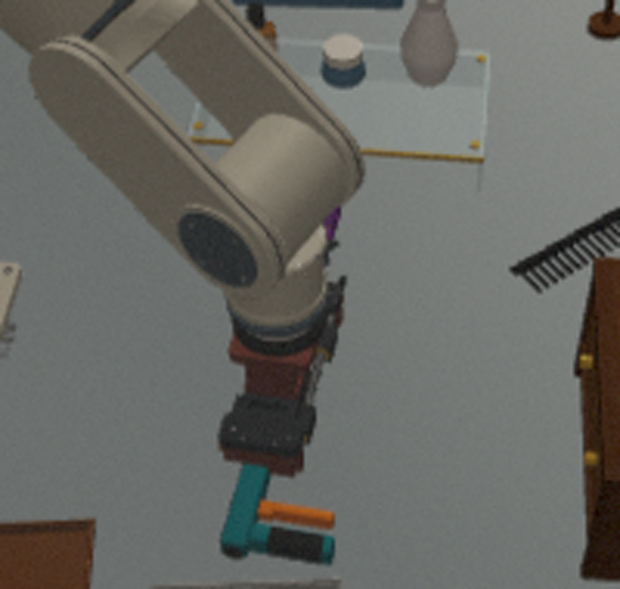

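View pics/w12.png

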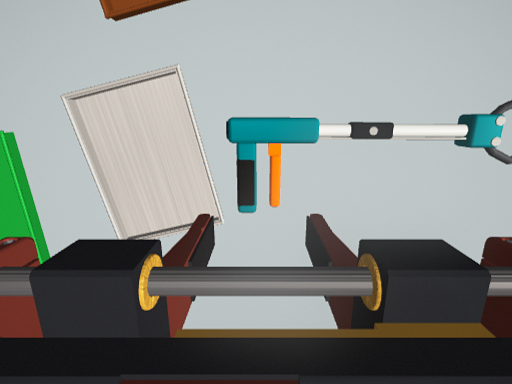

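>>> {"fn": "servo_tool", "kwargs": {
  "moves": "-0.001 0.03 0 0 0 -10; -0.002 0.08 0 0 0 -20; -0.004 0.13 0 0 0 -30; -0.005 0.18 0 0 0 -40; -0.007 0.235 0 0 0 -50; -0.008 0.29 0 0 0 -60; -0.01 0.345 0 0 0 -70; -0.011 0.385 0 0 0 -80",
  "hand": 80
}}

```text
t: 22.8
ee_pos: [452.6, 161.9, 159.6]
orientation: [-1.253, 1.146, -1.143]
ft_force: [-0.2, -0.0, -0.2]
width: 60.1
```

>>> {"fn": "servo_tool", "kwargs": {
  "moves": "0 0.01 0 0 0 -10; 0 0.01 0 0 0 -10; 0 0.01 0 0 0 -10"
}}

```text
t: 23.18
ee_pos: [453.4, 169.6, 160.4]
orientation: [-1.174, 1.267, -1.266]
ft_force: [0.1, -0.2, -0.4]
width: 59.9
```

```bash
python3 - <<'E'
from h import *
snap('scene','s13');crop('s13',140,80,340,270,3.1,'s13b');snap('wrist','w13');crop('w13',0,0,512,384,1.56,'w13b')
o=ctrl.get_obs();print(o['width'],o['ft_force'],o['ee_pos'])
E
```

```text
60.633230980521674 [ 0.07755625 -0.28418761 -0.27148572] [453.87076813 169.47192798 160.93021193]
```

View pics/s13b.png

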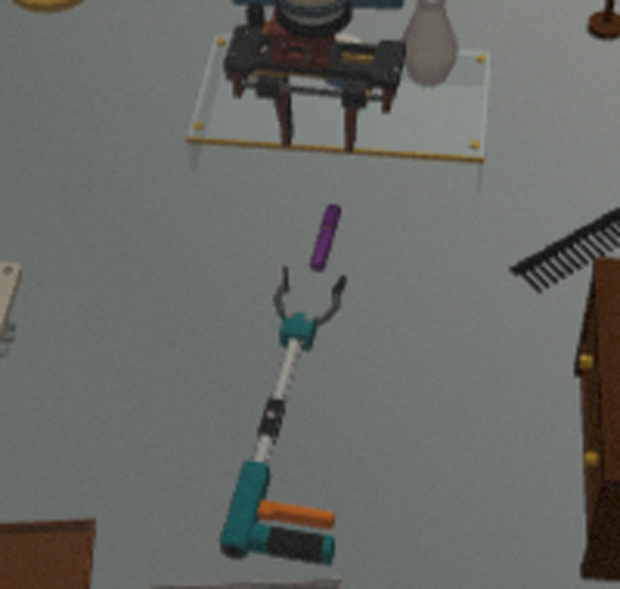

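View pics/w13b.png

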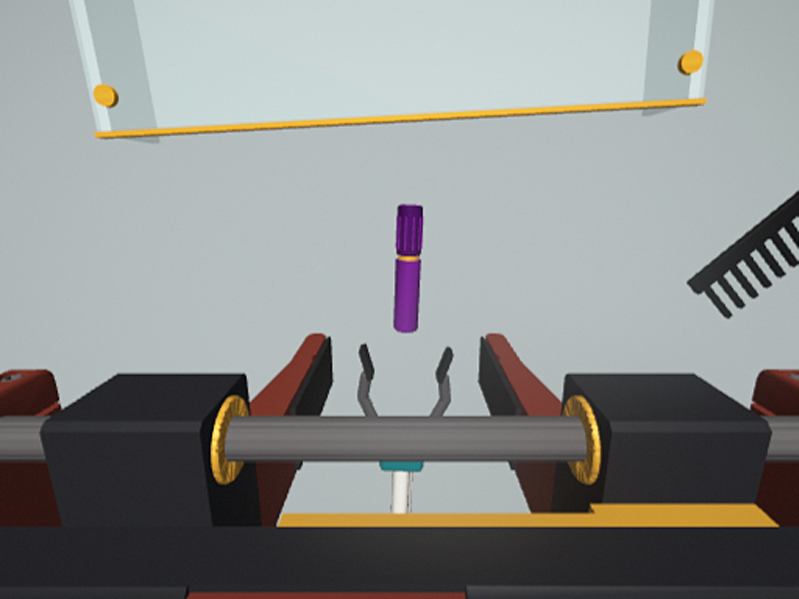

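```bash
python3 - <<'E'
from h import *
a=px2w('w13',409.5/1.5625,207/1.5625,17);b=px2w('w13',405.5/1.5625,331/1.5625,14);print(a,b,(a+b)/2,np.degrees(np.arctan2(*(a-b)[[1,0]])))
for u,v in[(104,92),(690,62)]:print(px2w('w13',u/1.56,v/1.56))
# tray corners from w12 (rim z=18)
for u,v in [(64,97),(178,67),(221,222),(123,240)]:print('tray',px2w('w12',u,v,18).round(1))
s=lambda u,v:(u/3.1+140,v/3.1+80)
print('sc',px2w('s13',*s(334,208),12),px2w('s13',*s(318,266),12))
E
```

```text
[460.51458511 224.07440565  17.        ] [450.2721853 129.6591745  14.       ] [455.39338521 176.86679008  15.5       ] 83.80862279457473
[290.78990051 304.16101568  63.38817961]
[625.12142072 293.93587758  62.1617982 ]
tray [ 351. -423.   18.]
tray [ 335.5 -293.6   18. ]
tray [ 514.5 -274.7   18. ]
tray [ 524.2 -400.    18. ]
sc [464.59092579 219.30025706  12.        ] [454.51166333 125.60246519  12.        ]
```

>>> {"fn": "servo_tool", "kwargs": {
  "moves": "0.002 0.0035 -0.05 0 0 0; 0.002 0.0035 -0.1 0 0 0; 0.002 0.0035 -0.14 0 0 0; 0.002 0.0035 -0.16 0 0 0; 0.002 0.0035 -0.16 0 0 0"
}}

```text
t: 23.9
ee_pos: [455.2, 172.8, 0.2]
orientation: [-1.173, 1.27, -1.268]
ft_force: [-0.1, 0.1, -0.1]
width: 60.1
```

>>> {"fn": "servo_tool", "kwargs": {
  "moves": "0 0 0 0 0 0; 0 0 0 0 0 0; 0 0 0 0 0 0; 0 0 0 0 0 0; 0 0 0 0 0 0; 0 0 0 0 0 0; 0 0 0 0 0 0; 0 0 0.01 0 0 0",
  "hand": 255
}}

```text
t: 24.9
ee_pos: [455.7, 173.7, 11.3]
orientation: [-1.171, 1.269, -1.268]
ft_force: [-0.3, 0.1, -0.5]
width: 17.4
```

>>> {"fn": "servo_tool", "kwargs": {
  "moves": "0 0 0.03 0 0 0; 0 0 0.05 0 0 0; 0 0 0.05 0 0 0"
}}

```text
t: 25.28
ee_pos: [457.3, 174.2, 62.9]
orientation: [-1.167, 1.267, -1.269]
ft_force: [-0.7, 0.5, -1.0]
width: 17.8
```

```bash
python3 - <<'E'
from h import *
snap('wrist','w14');o=ctrl.get_obs();print(o['width'],o['ft_force'],o['ee_pos'])
E
```

```text
17.249711688953944 [-0.66539197 -0.51550436 -0.01250583] [456.56345999 173.98726355  62.01991311]
```

View pics/w14.png

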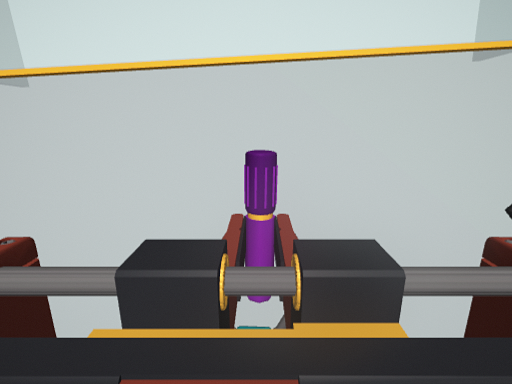

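>>> {"fn": "servo_tool", "kwargs": {
  "moves": "0 -0.02 0.03 0 0 0; -0.002 -0.07 0.04 0 0 0; -0.005 -0.12 0.04 0 0 2; -0.008 -0.17 0.04 0 0 4; -0.011 -0.22 0.04 0 0 6; -0.014 -0.27 0.04 0 0 8; -0.017 -0.32 0.04 0 0 10; -0.02 -0.37 0.04 0 0 12"
}}

```text
t: 26.32
ee_pos: [435.3, -197.6, 100.5]
orientation: [-1.268, 1.115, -1.112]
ft_force: [-0.3, -0.8, 0.8]
width: 17.4
```

>>> {"fn": "servo_tool", "kwargs": {
  "moves": "-0.002 -0.05 0 0 0 0; -0.004 -0.1 0 0 0 0; -0.006 -0.14 0 0 0 0; -0.006 -0.155 -0.02 0 0 0; -0.006 -0.155 -0.04 0 0 0; -0.006 -0.155 -0.04 0 0 0"
}}

```text
t: 27.08
ee_pos: [428.5, -350.1, 59.1]
orientation: [-1.267, 1.119, -1.11]
ft_force: [-1.1, -0.6, 0.1]
width: 17.8
```

```bash
python3 - <<'E'
from h import *
snap('wrist','w15');snap('scene','s15');crop('s15',140,220,300,340,4.8,'s15b');o=ctrl.get_obs();print(o['width'],o['ft_force'],o['ee_pos'])
E
```

```text
17.638151924582385 [ 0.46026252 -0.15720039 -0.26600861] [ 429.86327386 -350.70120834   60.97967725]
```

View pics/w15.png

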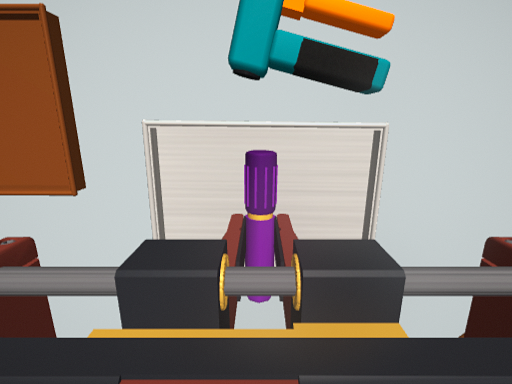

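View pics/s15b.png

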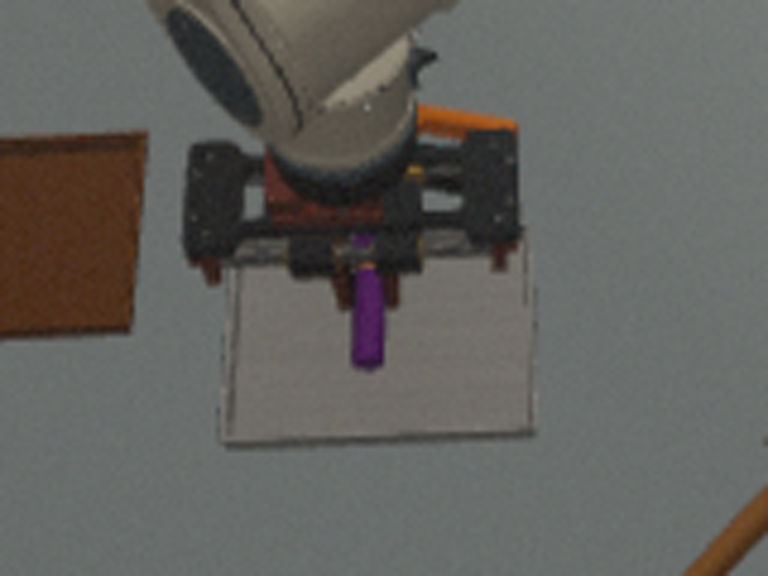

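```bash
python3 - <<'E'
from h import *
for n,u,v,z in [('rimfar',265,124,18),('floorL',155,235,3),('floorR',372,235,3),('kfar',261,152,76),('L',147,124,18),('R',386,124,18)]: print(n,px2w('w15',u,v,z).round(1))
E
```

```text
rimfar [ 424.1 -283.9   18. ]
floorL [ 340.2 -391.8    3. ]
floorR [ 531.3 -366.7    3. ]
kfar [ 422.9 -298.4   76. ]
L [ 336.5 -295.3   18. ]
R [ 513.7 -272.2   18. ]
```

>>> {"fn": "servo_tool", "kwargs": {
  "moves": "0 -0.003 -0.025 0 0 0; 0 -0.003 -0.042 0 0 0; 0 -0.003 -0.05 0 0 0; 0 -0.003 -0.053 0 0 0; 0 -0.003 -0.053 0 0 0"
}}

```text
t: 27.8
ee_pos: [430.4, -354.2, 8.7]
orientation: [-1.267, 1.114, -1.114]
ft_force: [0.6, -0.4, -1.3]
width: 17.7
```

>>> {"fn": "servo_tool", "kwargs": {
  "moves": "0 0 -0.001 0 0 0; 0 0 -0.002 0 0 0; 0 0 -0.002 0 0 0"
}}

```text
t: 28.18
ee_pos: [430.2, -354.2, 6.6]
orientation: [-1.267, 1.114, -1.114]
ft_force: [0.6, 0.6, -0.2]
width: 18.0
```

>>> {"fn": "servo_tool", "kwargs": {
  "moves": "0 0 -0.001 0 0 0; 0 0 -0.002 0 0 0; 0 0 -0.002 0 0 0"
}}

```text
t: 28.55
ee_pos: [430.3, -354.2, 4.8]
orientation: [-1.267, 1.114, -1.114]
ft_force: [-1.5, 0.9, 4.7]
width: 17.5
```

>>> {"fn": "servo_tool", "kwargs": {
  "moves": "0 0 0 0 0 0; 0 0 0 0 0 0; 0 0 0 0 0 0; 0 0 0.0 0 0 0; 0 0 0.03 0 0 0; 0 0 0.08 0 0 0; 0 0 0.14 0 0 0; 0 0 0.16 0 0 0",
  "hand": 150
}}

```text
t: 29.55
ee_pos: [431.6, -355.4, 168.3]
orientation: [-1.267, 1.109, -1.119]
ft_force: [-0.0, -0.3, -0.6]
width: 36.3
```

>>> {"fn": "servo_tool", "kwargs": {
  "moves": "-0.03 0.05 0.03 0 0 0; -0.05 0.1 0.06 0 0 0; -0.06 0.15 0.06 0 0 0; -0.06 0.2 0.06 0 0 0; -0.06 0.24 0.06 0 0 0; -0.06 0.24 0.06 0 0 0"
}}

```text
t: 30.3
ee_pos: [369.7, -112.3, 224.6]
orientation: [-1.269, 1.111, -1.111]
ft_force: [1.0, 0.4, 0.9]
width: 36.1
```

```bash
python3 - <<'E'
from h import *
snap('scene','s16');crop('s16',0,0,512,384,1.56,'s16b');crop('s16',140,180,360,340,3.6,'s16c');snap('top','t16');crop('t16',0,0,512,384,1.56,'t16b');o=ctrl.get_obs();print(o['width'],o['ft_force'],o['ee_pos'])
E
```

```text
35.94993914885845 [-0.30698042  0.35395144  0.64579205] [ 370.46717596 -114.24534782  224.70165997]
```

View pics/s16b.png

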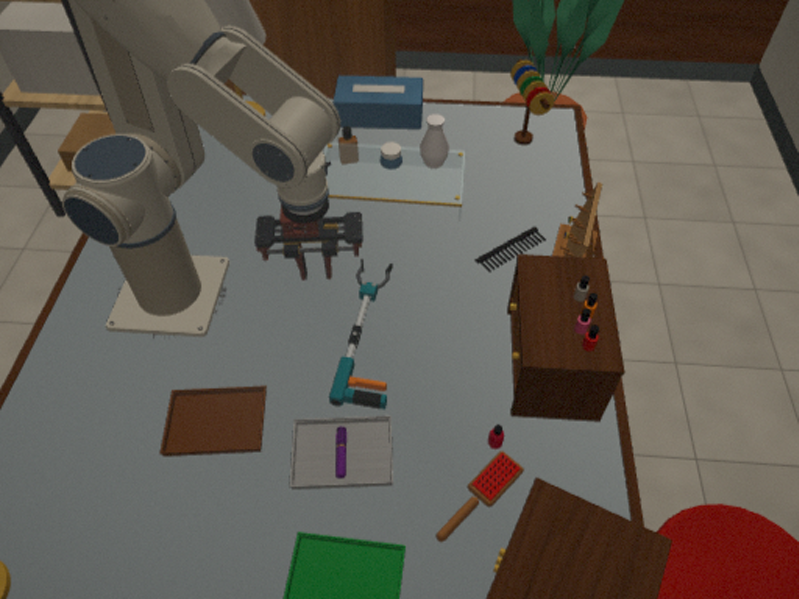

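View pics/s16c.png

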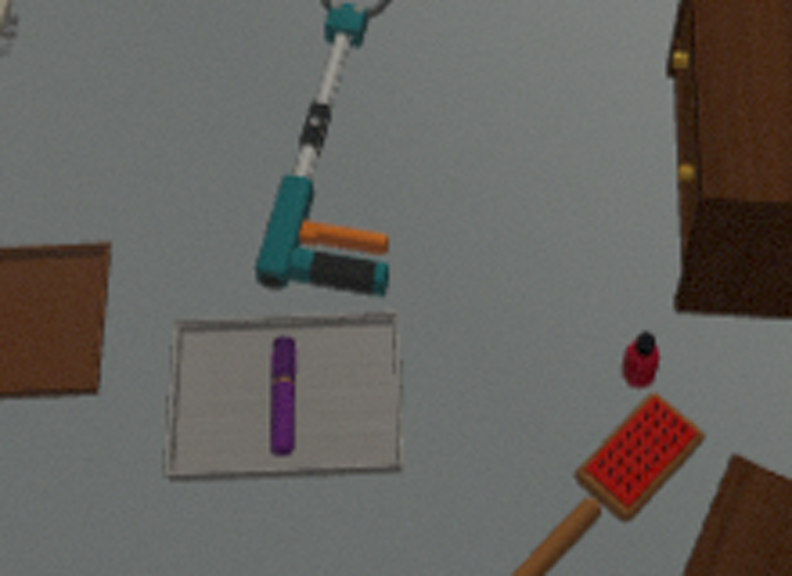

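View pics/t16b.png

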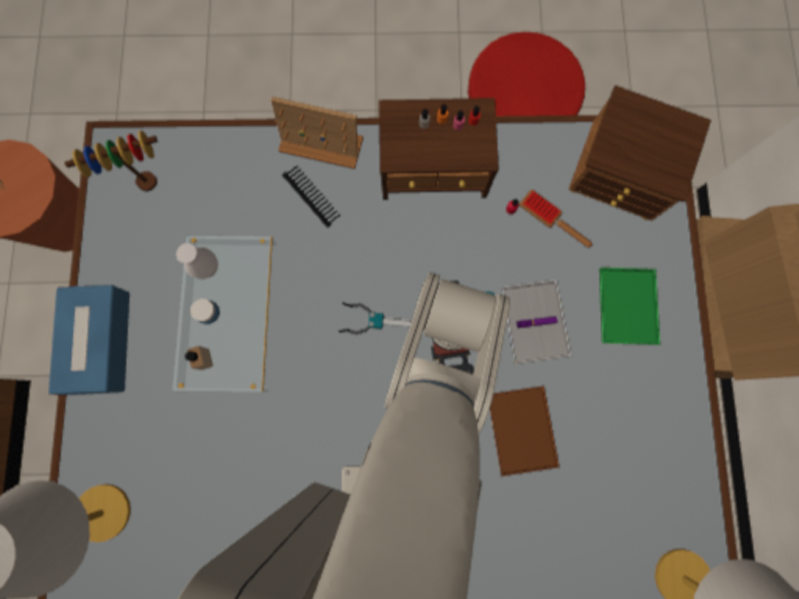

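```bash
python3 -c "
from workcell import ctrl
print(ctrl.close_job())"
```

```text
the job is handed in; nothing more can be done
None
```

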